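# Dock the contact-cleaner can

## Task

Put the blue contact-cleaner spray can away in the aerosol dock: slide it gently along the bench, pushing low down so that it never tips or lifts, in between the two side guides and under the wire shelf, until it is pressed home against the sprung rubber pad and the pad clearly gives (but is not jammed to the end of its travel). Leave the can standing against the pad, then swing the red keeper bar fully shut across the mouth behind it, and leave the other things on the bench where they are.

Things in the scene. Friction and masses are not known exactly. Their poses are not given: they have to be found in the camera images.
- can_mid (a point): Contact-cleaner spray can, blue with a white band and an orange cap, standing loose on the bench: body 65 mm diameter and 165 mm high, then a 53 mm cap up to 210 mm. About 0.4 kg (varies); it slides at 1.5 to 4 N, tips if pushed well above its foot, and is thin-walled: no shove over 15 N. This point is on its axis half-way up (105 mm above its underside); z points up the can.
- dock: Aerosol dock, fixed to the bench. Origin on the bench at the centre of its mouth; x points level into the bay (the can enters along +x), y left, z up. Two aluminium side guides from x = 0 to 150 mm, 34 mm high, inner faces at y = +-42 mm, begin with round posts (16 mm diameter, 28 mm high, centred x = 0, y = +-50 mm). No floor: the can stays on the bench as far as x = 142 mm.
- bracket: Grey clamp bracket, fixed 178 mm into the bay on its centre line (origin under it, 4 mm up, axes as the dock's). Its steel rod carries a black rubber pad (30 mm disc, centre 25 mm above the bench) facing the mouth. Where the rod is clamped is not measured: the pad face stands 74 to 120 mm inside the mouth. The pad is sprung: gives 10 mm at 0.9 N/mm from zero, then is rigid.
- keeper_bar (a joint): Flat red keeper bar hinged upright on the left mouth post (dock x = 0, y = +50 mm), in rad: 0 = shut, straight across the mouth to the lug; grows as the free end swings out to the robot (pi/2 = along dock -x) and on to the left. 6 mm thick, 29 to 43 mm above the bench, 104 mm long; black end piece 10 mm thick, 89 to 111 mm from the hinge. Stiff hinge (0.06 N m): stays where left.
- keeper_tip (a point): Middle of the keeper bar's black end piece, 100 mm from the hinge axis, 36 mm above the bench.
- flux_bottle: White bottle with a black cap, 58 mm diameter, 190 mm high, standing on the bench right of the dock (origin under its centre). Leave alone.
- driver: Red-handled screwdriver, 210 mm long, lying on the bench. Leave alone.
- contactor: Grey and black contactor, 75 x 45 mm, 85 mm high, standing on the bench left of the dock (origin under its centre). Leave alone.
- ferrule_box: Black divided tray of coloured ferrules, 200 x 140 mm, 42 mm high, on the bench left of the dock's mouth (origin under its centre). Leave alone.
- shelf_front (a point): Middle of the front rod of the dock's wire shelf of thin rods, which spans dock x = 70 to 212 mm, y = +-135 mm at 262 mm above the bench, on thin uprights at dock x = 150 and 208 mm, y = +-135 mm.
- lug (a point): Top of the thin steel lug right of the mouth against which the keeper bar lands: dock x = 7 to 12 mm, y = -40 to -61 mm, 48 mm high.
Not all that is in view belongs to the job. What is shaped like the part that bears can_mid but green is not meant.

How it is judged:
By the outcome, as a careful person would: the job done as asked, in the order asked, and still so for the second after the job is handed in, with the robot touching nothing.
It also fails if it takes over 72 s, if anything falls off the work surface, if the arm or the gripper's body presses on something with over 40 N, if the wrist force passes 120 N, or if a joint passes its speed limit or range.

## Robot

A 6-joint arm with a two-finger parallel gripper is mounted at the origin on the work surface. World frame = base frame: x ahead of the robot, y to its left, z up, the work surface at z = 0. Lengths are in m, angles in rad, forces in N, time in s.
With the tool pointing down it reaches from about 0.2 to 0.875 m from the base axis. Payload 3.4 kg.
Tool frame: the origin (TCP) lies at the very end of the fingers, on their centre line; the grasp point (between the pads) lies 19 mm behind it; z points along the fingers, y is the line along which they close (so a half turn about z gives the same grasp; the last joint's range is limited). The gripper opens to 94 mm and grips with 3 to 60 N. Pads are 16 mm wide; open, the fingers measure 119 mm over their backs; the gripper's body (75 mm by 177 mm) begins 78 mm behind the grasp point.
Start: joints at [1.04, 0.276, 1.505, -0, 1.361, -0.121], TCP at [0.229, 0.527, 0.205] pointing down, gripper open.
Joint ranges: [-2.89, 2.89], [-0.75, 2.08], [0.22, 2.7], [-1.18, 4.32], [0.11, 2.71], [-2.7, 2.7]. Speed limits (rad/s): [2.57, 2.57, 3.14, 3.14, 3.14, 3.14].

## Interface

Orientations are given as a rotation vector (axis times angle).
In Python, from bench import ctrl gives the robot as it stands.
- The arm moves only by the shell command python3 -m crank 'ROWS' [FORCE]. ROWS is text: rows parted by semicolons, each of 7 numbers parted by spaces: the shift along the tool's x, y, z normalised to -1 to 1, where 1 is 0.2 m, then the turn, a rotation vector about the tool's x, y, z normalised to -1 to 1, where 1 is 0.5 rad, then the opening, from 0 (shut) to 1 (fully open). A call has 1 to 8 rows; each row is the pose to reach, as a shift and turn from the pose commanded when the call began, along the tool's axes at that moment; what a row does not reach only later rows make up. A row lasts 1/10 s, in which the tool goes at most 50 mm and 8.59 degrees, less where a joint would pass 70% of its speed; a pose out of reach is approached as far as the arm can. A call with a number of a shift or a turn outside -1 to 1 is refused whole. A call with a gripper value outside its range is refused whole. The fingers move at their own pace and stop on an object; FORCE is the grip in N (left out, the last holds). Time passes only in rows, so rows that repeat a pose let the fingers close. It gives the time, the measured TCP pose, the force, the opening and the grip force at its end, in the units of the state.
- ctrl.get_state(): the state, without advancing time (a new reading comes with each control period).
- ctrl.grab_frame(name): name is "side" or "top" or "wrist"; returns a dict with "color" (400x640x3 uint8, red, green, blue), "range_z" (400x640 float32, m along the optical axis (not along the pixel's ray), 0 where there is no reading), "mtx" (3x3 intrinsics, pixels), "k1" (the pictures are not rectified: a ray, as slopes to the right and down, at radius r is drawn at 1 + k1 r^2 times it, then the intrinsics apply), "extrinsics" (4x4, takes a point from camera to world coordinates). Camera axes: x right, y down, z forward; pixel columns grow to the right and rows downward; lengths in m; the calibration is good to about 2 mm. A picture is of the moment at which its call begins.
- ctrl.hand_in(): hands the job in; it is judged then, once.
The state is a dict: "time": time; "q": joint angles; "joint_vel": joint speeds; "tau": joint torques, N m; "tcp_pos": TCP position; "eef_rot": TCP orientation; "ft_force": force on the tool from outside, world axes, zero at the start; "torque": the same for the moment, N m; "width": opening from 0.0 (shut) to 1.0 (fully open); "grip_force": force on a finger pad.
Only numpy, scipy, OpenCV 4.12 (cv2) and the standard library are available. Lean on these libraries where they do the work, as an engineer would, in place of code of your own. Each camera call takes 0.05 s, during which the arm holds its last target. There are 200 camera calls.

## Working session

There is one attempt and no reset: what is moved stays moved. The work goes in short steps, Python scripts to look and compute and a shell command to move; the robot and the scene stay as the last step left them, time stands still between calls to the robot, and variables do not carry over. Pictures are saved under pics/ and viewed, at most 10 in all, crops included, and the job is handed in when it is done.

```bash
mkdir -p pics; ls
cat > h.py <<'E'
import numpy as np, cv2
from bench import ctrl
def grab(n):
    f=ctrl.grab_frame(n); np.savez('pics/'+n+'.npz',**f); return f
def points(f):
    """world point per pixel from depth"""
    h,w=f['range_z'].shape; u,v=np.meshgrid(np.arange(w),np.arange(h))
    r=rays(f,u,v); T=f['extrinsics']
    return (r*f['range_z'][...,None])@T[:3,:3].T+T[:3,3]
def rays(f,u,v):
    K=f['mtx']; d=np.array([f['k1'],0,0,0,0],float)
    p=np.stack([np.ravel(u),np.ravel(v)],1).astype(np.float64)[:,None]
    q=cv2.undistortPoints(p,K,d)[:,0]
    return np.c_[q,np.ones(len(q))].reshape(np.shape(u)+(3,))
def onplane(f,u,v,z):
    T=f['extrinsics']; d=rays(f,np.array(u,float),np.array(v,float))@T[:3,:3].T; o=T[:3,3]
    return o+d*((z-o[2])/d[...,2])[...,None]
E
python3 - <<'E'
from h import *
for n in('top','side'):
    f=grab(n); cv2.imwrite(f'pics/{n}0.png',f['color'][...,::-1]); print(n,f['extrinsics'].round(3),f['mtx'].round(1),f['k1'])
s=ctrl.get_state(); print(s)
E
```

```text
pics
top [[ 0.048 -0.968  0.248  0.326]
 [-0.999 -0.045  0.015  0.017]
 [-0.003 -0.249 -0.969  1.329]
 [ 0.     0.     0.     1.   ]] [[475.4   0.  320.6]
 [  0.  475.4 203.2]
 [  0.    0.    1. ]] -0.09228479785819993
side [[ 0.916 -0.199  0.349  0.151]
 [-0.401 -0.481  0.779 -0.955]
 [ 0.012 -0.854 -0.521  0.822]
 [ 0.     0.     0.     1.   ]] [[472.4   0.  318.6]
 [  0.  472.4 193.9]
 [  0.    0.    1. ]] -0.03853699154671371
{'time': 0.1, 'q': array([ 1.04000179e+00,  2.76518905e-01,  1.50596973e+00,  8.69606645e-07,
        1.36069397e+00, -1.21012604e-01]), 'joint_vel': array([ 0.00093856,  0.00061208, -0.0033931 , -0.0002764 , -0.00129834,
       -0.00040229]), 'tau': array([ 3.18140286e-03, -4.05456412e+01, -2.37781656e+01,  7.05314102e-02,
        2.98962370e-02, -3.71859028e-05]), 'tcp_pos': array([0.22884612, 0.52696274, 0.20471323]), 'eef_rot': array([-6.39086093e-01, -3.07538039e+00,  2.36520315e-03]), 'ft_force': array([0.15088544, 0.53487462, 0.050122  ]), 'torque': array([-0.01415441, -0.01111758, -0.0217065 ]), 'grip_force': 0.0, 'width': 1.0042907814833646}
```

View pics/top0.png

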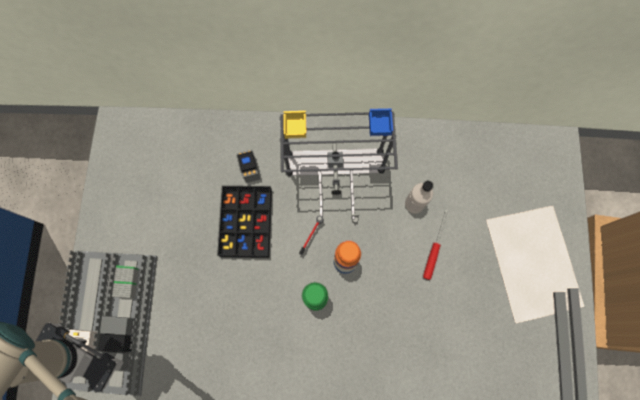

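View pics/side0.png

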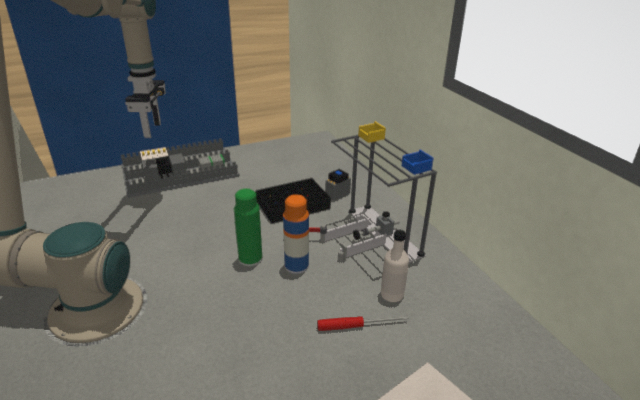

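The top view shows the orange-capped can at about (347,252) and a green one at (315,296). The dock posts are near (320,219) and (354,217), with the red bar running out to (302,252). In the side view the can at (296,235) is blue with a white band and an orange cap, so it fits the description. The one at (248,228) is all green, so it is the decoy. I'll measure and confirm in a crop.

Run:
```python
from h import *
f={n:dict(np.load(f'pics/{n}.npz')) for n in('top','side')}
for n in f:
    F=f[n]; P=points(F); hsv=cv2.cvtColor(F['color'],cv2.COLOR_RGB2HSV); H,S,V=[hsv[...,i].astype(int) for i in range(3)]
    for nm,m in dict(orange=(H>5)&(H<17)&(S>170)&(V>120)&(P[...,2]>.16)&(P[...,2]<.23),green=(H>45)&(H<85)&(S>120)&(P[...,2]>.15)&(P[...,2]<.25),red=((H<5)|(H>172))&(S>150)&(P[...,2]<.08)&(P[...,2]>.01)).items():
        k,l,st,c=cv2.connectedComponentsWithStats(m.astype(np.uint8))
        for i in range(1,k):
            if st[i,4]>25:
                q=P[l==i]; print(n,nm,st[i],c[i].round(1),'med',np.median(q,0).round(4),'lo',np.percentile(q,3,0).round(3),'hi',np.percentile(q,97,0).round(3))
                if nm in('orange','green'):
                    t=q[q[:,2]>np.percentile(q[:,2],90)-.006]; a=[(t[:,j].min()+t[:,j].max())/2 for j in(0,1)]; print('   top mid',np.round(a,4),t[:,2].mean().round(4))
F=f['top']; 
c=F['color'][95:315,215:455]; cv2.imwrite('pics/crop0.png',cv2.resize(c,None,fx=2.7,fy=2.7,interpolation=cv2.INTER_CUBIC)[:600,:648,::-1])
```

```text
top orange [336 242  24  24 461] [347.6 253.5] med [ 0.4936 -0.0353  0.208 ] lo [ 0.473 -0.06   0.169] hi [ 0.518 -0.011  0.213]
   top mid [ 0.4982 -0.037 ] 0.209
top green [303 283  24  26 492] [314.7 295.8] med [0.3906 0.0382 0.2083] lo [0.366 0.014 0.166] hi [0.416 0.063 0.213]
   top mid [0.3947 0.0397] 0.2094
top red [304 223  15  25  37] [310.5 234.5] med [0.5663 0.0622 0.0423] lo [0.533 0.045 0.038] hi [0.598 0.077 0.047]
top red [424 243  16  37 268] [431.3 261.1] med [ 0.5099 -0.2758  0.0235] lo [ 0.466 -0.294  0.018] hi [ 0.558 -0.258  0.029]
side orange [283 195  26  27 424] [295.8 207.5] med [ 0.4933 -0.0574  0.2027] lo [ 0.472 -0.068  0.167] hi [ 0.52  -0.026  0.212]
   top mid [ 0.4965 -0.0433] 0.2095
side green [235 189  24  31 614] [246.1 204.6] med [0.3895 0.0169 0.1843] lo [0.365 0.006 0.152] hi [0.417 0.046 0.212]
   top mid [0.3934 0.0313] 0.2095
side red [309 228  11   4  32] [314.2 229.1] med [0.5868 0.0465 0.0388] lo [0.576 0.039 0.032] hi [0.598 0.052 0.044]
side red [318 317  46  13 456] [339.8 322.8] med [ 0.5065 -0.2857  0.0219] lo [ 0.463 -0.302  0.011] hi [ 0.554 -0.267  0.027]
```

View pics/crop0.png

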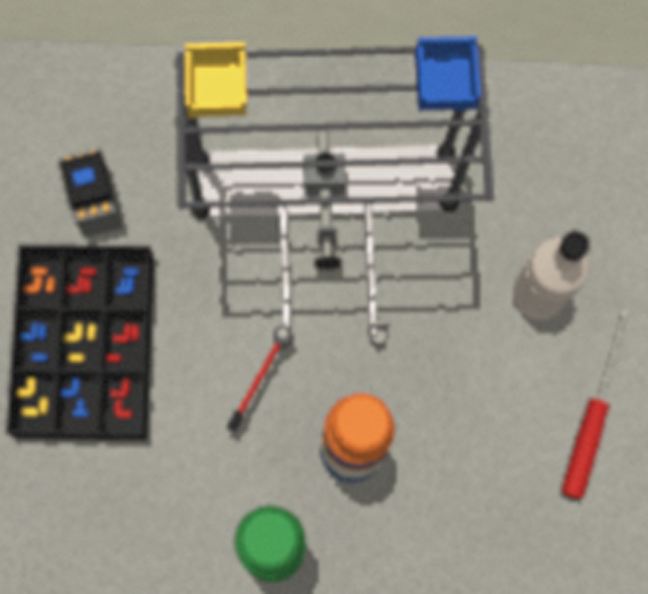

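The crop confirms it: the orange cap at crop (360,428) has the blue and white body below it, and the other can is fully green. The pad is at crop (327,263) and the guides start at the posts (283,334) and (376,336). Next I'll estimate the dock pose.

Run:
```python
from h import *
F=dict(np.load('pics/top.npz'))
px=lambda x,y:(x/2.7+215-.3,y/2.7+95-.3)
def pl(x,y,z): u,v=px(x,y); return onplane(F,[u],[v],z)[0][:2].round(4)
print('posts L',pl(283,334,.036),'R',pl(378,337,.036))
print('guides front/back',pl(286,318,.034),pl(286,210,.034),pl(373,318,.034),pl(370,210,.034))
print('tip',pl(236,420,.043),'pad top',pl(327,262,.038))
print('shelf FL FR BL BR',pl(180,205,.262),pl(490,198,.262),pl(181,53,.262),pl(481,47,.262))
S=dict(np.load('pics/side.npz')); P=points(F)
hsv=cv2.cvtColor(F['color'],cv2.COLOR_RGB2HSV)
# aluminium guides: depth band
for nm,(a,b) in dict(L=(312,328),R=(345,362)).items():
    m=np.zeros(P.shape[:2],bool); m[180:216,a:b]=1; m&=(P[...,2]>.024)&(P[...,2]<.045)
    q=P[m]; 
    if len(q)>10:
        vx,vy,x0,y0=cv2.fitLine(q[:,:2].astype(np.float32),cv2.DIST_HUBER,0,.001,.001).ravel(); print(nm,len(q),'yaw',np.degrees(np.arctan2(vy,vx)),x0,y0,q.min(0),q.max(0))
m=np.zeros(P.shape[:2],bool); m[180:200,328:346]=1; m&=(P[...,2]>.01)&(P[...,2]<.06)
for v,u in np.argwhere(m): print((u,v),P[v,u].round(3),F['color'][v,u],end='; ')
import sys
c=S['color'][170:290,270:450]; cv2.imwrite('pics/crop1.png',cv2.resize(c,None,fx=4.4,fy=4.4,interpolation=cv2.INTER_CUBIC)[...,::-1])
```

```text
posts L [0.6135 0.0385] R [ 0.6149 -0.0595]
guides front/back [0.631  0.0362] [0.7484 0.0418] [ 0.6353 -0.0539] [ 0.7526 -0.0471]
tip [0.5208 0.0815] pad top [ 0.6921 -0.0038]
shelf FL FR BL BR [0.6744 0.1303] [ 0.6937 -0.1406] [0.819  0.1396] [ 0.8379 -0.1318]
L 76 yaw 4.473994 0.6906458 0.04083708 [0.62314259 0.03482155 0.02722798] [0.72565893 0.04536981 0.03890069]
R 80 yaw 4.8480973 0.6801854 -0.050283592 [ 0.62679644 -0.06247554  0.02459898] [ 0.73227543 -0.04319866  0.04093263]
(np.int64(333), np.int64(180)) [0.727 0.006 0.035] [107 105 100]; (np.int64(334), np.int64(180)) [0.727 0.003 0.036] [89 87 85]; (np.int64(335), np.int64(180)) [ 0.728 -0.     0.035] [88 86 84]; (np.int64(336), np.int64(180)) [ 0.728 -0.003  0.035] [85 86 82]; (np.int64(337), np.int64(180)) [ 0.728 -0.006  0.033] [86 85 84]; (np.int64(338), np.int64(180)) [ 0.729 -0.009  0.031] [91 90 87]; (np.int64(332), np.int64(181)) [0.727 0.008 0.026] [127 125 118]; (np.int64(333), np.int64(181)) [0.726 0.005 0.029] [89 88 84]; (np.int64(334), np.int64(181)) [0.726 0.003 0.032] [66 65 64]; (np.int64(335), np.int64(1
[... 5336 characters left out ...]
int64(193)) [ 0.691 -0.019  0.032] [104 102  96]; (np.int64(331), np.int64(194)) [0.689 0.009 0.023] [137 135 125]; (np.int64(332), np.int64(194)) [0.69  0.007 0.021] [92 91 85]; (np.int64(333), np.int64(194)) [0.689 0.004 0.024] [64 63 60]; (np.int64(334), np.int64(194)) [0.691 0.001 0.016] [59 58 54]; (np.int64(335), np.int64(194)) [ 0.689 -0.002  0.026] [59 54 53]; (np.int64(336), np.int64(194)) [ 0.691 -0.005  0.017] [54 53 51]; (np.int64(337), np.int64(194)) [ 0.692 -0.008  0.016] [57 56 54]; (np.int64(338), np.int64(194)) [ 0.691 -0.011  0.021] [59 59 55]; (np.int64(339), np.int64(194)) [ 0.692 -0.014  0.015] [68 67 63]; (np.int64(340), np.int64(194)) [ 0.691 -0.016  0.021] [79 77 72];
```

View pics/crop1.png

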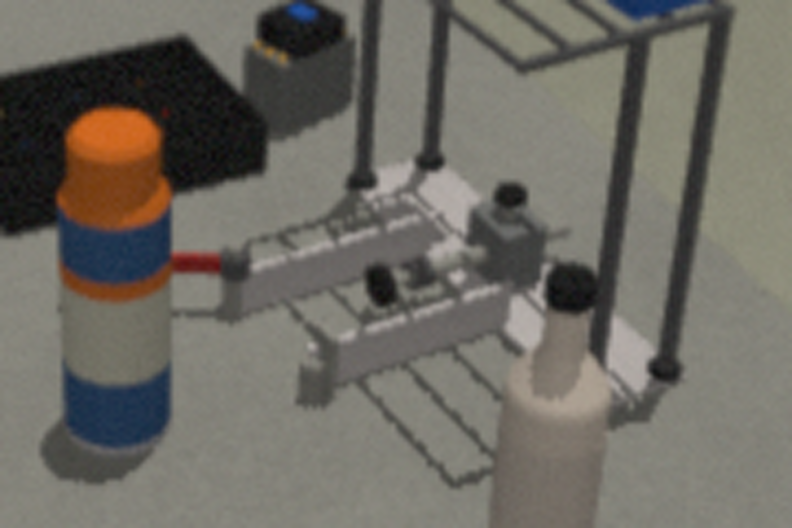

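The side crop shows the pad at crop (382,284), near the mouth end; the keeper is open to the left and the right guide and lug are clear. My dock estimate is origin (0.615, -0.0105) with yaw 4°, and the pad face about 75 mm in.

The green can stands behind and left of the blue one. So I'll push low with slightly open, tilted fingers acting as a cradle, leaning back to the right so the gripper body clears it.

```bash
cat >> h.py <<'E'
from scipy.spatial.transform import Rotation as Ro
YAW=np.radians(4.0); O=np.array([.615,-.0105])
def d2w(x,y): c,s=np.cos(YAW),np.sin(YAW); return O+[c*x-s*y,s*x+c*y]
def w2d(p): c,s=np.cos(YAW),np.sin(YAW); d=np.array(p)[:2]-O; return np.array([c*d[0]+s*d[1],-s*d[0]+c*d[1]])
def att(psi,t,flip):
    """psi: lean heading in the dock frame (deg), t: tilt from vertical (deg)"""
    p=np.radians(psi)+YAW; t=np.radians(t)
    z=np.array([np.sin(t)*np.cos(p),np.sin(t)*np.sin(p),-np.cos(t)]); y=flip*np.array([-np.sin(p),np.cos(p),0])
    return Ro.from_matrix(np.c_[np.cross(y,z),y,z])
def go(xy,z,psi,t,flip=None):
    """dock xy (m), height -> row numbers from the present pose"""
    s=ctrl.get_state(); R=Ro.from_rotvec(s['eef_rot'])
    if flip is None: flip=min((1,-1),key=lambda f:(R.inv()*att(psi,t,f)).magnitude())
    sh=R.inv().apply(np.r_[d2w(*xy),z]-s['tcp_pos'])/.2; tu=(R.inv()*att(psi,t,flip)).as_rotvec()/.5
    print('flip',flip,'shift',sh.round(3),'turn',tu.round(3))
def where():
    s=ctrl.get_state(); print('t',round(s['time'],2),'dock',w2d(s['tcp_pos']).round(4),'z',s['tcp_pos'][2].round(4),'F',s['ft_force'].round(2),'w',round(s['width'],2),'q',s['q'].round(2))
E
python3 - <<'E'
from h import *
where(); print(Ro.from_rotvec(ctrl.get_state()['eef_rot']).as_matrix().round(3))
print('can',w2d([.498,-.037]),'green',w2d([.395,.0395]))
for f in(1,-1): go((-.178,-.07),.30,42,40,f)
E
```

```text
t 0.1 dock [-0.3477  0.5631] z 0.2047 F [0.15 0.53 0.05] w 1.0 q [ 1.04  0.28  1.51  0.    1.36 -0.12]
[[-0.917  0.398 -0.001]
 [ 0.398  0.917 -0.001]
 [ 0.    -0.002 -1.   ]]
can [-0.11856354 -0.01827394] green [-0.21597627  0.06522463]
flip 1 shift [-2.213 -2.418 -0.473] turn [-0.847 -1.22  -2.32 ]
flip -1 shift [-2.213 -2.418 -0.473] turn [-1.341  0.931  3.678]
```

```bash
python3 -m crank '0 0 -0.6 0 0 0 0.3; 0 0 -0.6 0 0 0 0.3; 0 0 -0.6 0 0 0 0.3; -0.9 -1 -0.6 -0.35 -0.5 -1 0.3; -0.9 -1 -0.6 -0.35 -0.5 -1 0.3; -0.9 -1 -0.6 -0.35 -0.5 -1 0.3; -0.9 -1 -0.6 -0.35 -0.5 -1 0.3; -0.9 -1 -0.6 -0.35 -0.5 -1 0.3'
python3 -c "
from h import *
where(); go((-.178,-.07),.33,42,40,1)"
```

```text
time: 0.9
tcp_pos: [0.3058, 0.2876, 0.3245]
eef_rot: [-0.142, 2.855, 0.171]
ft_force: [2.0, 0.4, 0.9]
width: 0.359
grip_force: 0.0
t 0.9 dock [-0.2876  0.319 ] z 0.3245 F [1.95 0.38 0.92] w 0.36 q [ 0.64 -0.19  1.75 -0.06  1.28 -1.02]
flip 1 shift [-0.508 -1.954 -0.091] turn [-0.477 -0.722 -1.314]
```

```bash
python3 -m crank '-0.26 -1 -0.05 -0.36 -0.55 -1 0.3; -0.26 -1 -0.05 -0.36 -0.55 -1 0.3; -0.26 -1 -0.05 -0.36 -0.55 -1 0.3; -0.26 -1 -0.05 -0.36 -0.55 -1 0.3; -0.26 -1 -0.05 -0.36 -0.55 -1 0.3; -0.26 -1 -0.05 -0.36 -0.55 -1 0.3'
python3 -c "
from h import *
where(); go((-.178,-.07),.33,42,40,1)"
```

```text
time: 1.5
tcp_pos: [0.3562, 0.1448, 0.3229]
eef_rot: [-0.639, 2.59, 0.3]
ft_force: [-0.1, -0.7, -0.0]
width: 0.303
grip_force: 0.0
t 1.5 dock [-0.2474  0.173 ] z 0.3229 F [-0.08 -0.73 -0.03] w 0.3 q [-0.22 -0.36  1.93  0.42  1.26 -2.34]
flip 1 shift [ 0.102 -1.237 -0.238] turn [-0.167 -0.366 -0.597]
```

```bash
python3 -m crank '0.1 -1 -0.2 -0.16 -0.36 -0.6 0.3; 0.1 -1 -0.2 -0.16 -0.36 -0.6 0.3; 0.1 -1 -0.2 -0.16 -0.36 -0.6 0.3; 0.1 -1 -0.2 -0.16 -0.36 -0.6 0.3; 0.1 -1 -0.2 -0.16 -0.36 -0.6 0.3; 0.1 -1 -0.2 -0.16 -0.36 -0.6 0.3'
python3 -c "
from h import *
where(); go((-.178,-.07),.33,42,40,1);go((-.178,-.07),.33,42,40,-1)"
```

```text
time: 2.1
tcp_pos: [0.4464, 0.138, 0.3891]
eef_rot: [-0.923, 2.358, 0.303]
ft_force: [-0.0, 0.4, 0.6]
width: 0.298
grip_force: 0.0
t 2.1 dock [-0.1578  0.1599] z 0.3891 F [-0.03  0.36  0.62] w 0.3 q [-0.32 -0.25  1.78  0.57  1.31 -2.7 ]
flip 1 shift [ 0.818 -0.834 -0.235] turn [-0.072 -0.125 -0.089]
flip -1 shift [ 0.818 -0.834 -0.235] turn [-0.193  0.112  6.191]
```

J6 has hit its limit, so I'll use the half-turned grasp, which is equivalent.

```bash
python3 -m crank '0.2 -0.2 -0.06 0 0 0.3 0.3; 0.4 -0.4 -0.1 0 0 0.6 0.3; 0.6 -0.6 -0.15 0 0 1 0.3; 0.8 -0.8 -0.23 0 0 1 0.3; 0.8 -0.8 -0.23 0 0 1 0.3;  0.8 -0.8 -0.23 0 0 1 0.3'
for i in 1 2 3 4; do :; done
python3 -m crank '0 0 0 0 0 1 0.3; 0 0 0 0 0 1 0.3; 0 0 0 0 0 1 0.3; 0 0 0 0 0 1 0.3' >/dev/null
python3 -m crank '0 0 0 0 0 1 0.3; 0 0 0 0 0 1 0.3; 0 0 0 0 0 1 0.3; 0 0 0 0 0 1 0.3' >/dev/null
python3 -m crank '0 0 0 0 0 1 0.3; 0 0 0 0 0 1 0.3; 0 0 0 0 0 1 0.3; 0 0 0 0 0 1 0.3' >/dev/null
python3 -m crank '0 0 0 0 0 1 0.3; 0 0 0 0 0 1 0.3; 0 0 0 0 0 1 0.3; 0 0 0 0 0 1 0.3'
python3 -c "
from h import *
where(); go((-.178,-.07),.33,42,40,-1)"
```

```text
time: 2.7
tcp_pos: [0.4534, -0.0768, 0.3414]
eef_rot: [-0.284, 2.59, 0.485]
ft_force: [0.4, 0.6, 0.6]
width: 0.3
grip_force: 0.0
time: 4.3
tcp_pos: [0.4519, -0.0716, 0.3423]
eef_rot: [-2.298, -1.864, -0.935]
ft_force: [0.7, -0.1, -0.2]
width: 0.297
grip_force: 0.0
t 4.3 dock [-0.167  -0.0495] z 0.3423 F [ 0.66 -0.11 -0.16] w 0.3 q [-0.85 -0.09  1.76  0.61  1.5  -0.7 ]
flip -1 shift [-0.126 -0.034 -0.011] turn [0.016 0.186 1.144]
```

```bash
python3 -m crank '-0.12 -0.03 0 0 0.16 1 0.3; -0.12 -0.03 0 0 0.16 1 0.3; -0.12 -0.03 0 0 0.16 1 0.3; -0.12 -0.03 0 0 0.16 1 0.3; -0.12 -0.03 0 0 0.16 1 0.3'
python3 -c "
from h import *
where(); go((-.18,-.072),.12,42,40,-1)"
```

```text
time: 4.8
tcp_pos: [0.4443, -0.0914, 0.3288]
eef_rot: [-2.497, -1.168, -0.926]
ft_force: [0.7, 0.3, 0.2]
width: 0.304
grip_force: 0.0
t 4.8 dock [-0.1759 -0.0688] z 0.3288 F [0.66 0.3  0.22] w 0.3 q [-0.96 -0.05  1.8   0.67  1.55 -0.34]
flip -1 shift [-0.68  -0.059  0.791] turn [0.016 0.022 0.15 ]
```

```bash
python3 -m crank '-0.17 -0.015 0.2 0 0.02 0.15 0.3; -0.34 -0.03 0.4 0 0.02 0.15 0.3; -0.51 -0.045 0.6 0 0.02 0.15 0.3; -0.68 -0.06 0.79 0 0.02 0.15 0.3; -0.68 -0.06 0.79 0 0.02 0.15 0.3; -0.68 -0.06 0.79 0 0.02 0.15 0.3'
python3 -c "
from h import *
where(); go((-.18,-.072),.02,42,40,-1)
a=grab('top')['color'][100:340,230:430]; b=grab('side')['color'][100:340,180:380]
cv2.imwrite('pics/a1.png',cv2.resize(np.hstack([a,b]),None,fx=2,fy=2,interpolation=cv2.INTER_CUBIC)[...,::-1])"
```

```text
time: 5.4
tcp_pos: [0.4411, -0.0952, 0.1204]
eef_rot: [-2.513, -1.061, -0.919]
ft_force: [-0.2, -0.5, 0.3]
width: 0.3
grip_force: 0.0
t 5.4 dock [-0.1794 -0.0723] z 0.1204 F [-0.18 -0.5   0.29] w 0.3 q [-0.99  0.18  2.16  0.78  1.12 -0.68]
flip -1 shift [-0.324 -0.006  0.384] turn [ 0.014 -0.002 -0.003]
```

View pics/a1.png

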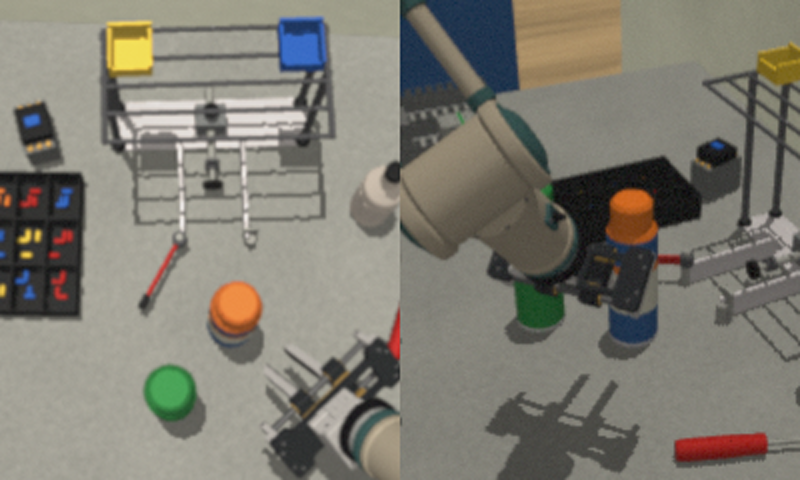

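The gripper is behind and right of the blue can: fingers at (285,365) pointing at the cap (236,308), green can clear at (170,392). Now I'll lower it to pushing height.

```bash
python3 -m crank '-0.16 0 0.19 0 0 0 0.3; -0.24 0 0.29 0 0 0 0.3; -0.32 0 0.38 0 0 0 0.3; -0.32 0 0.38 0 0 0 0.3'
python3 -c "
from h import *
where()
c=lambda x,y,psi,d=.036:(x-d*np.cos(np.radians(psi)),y-d*np.sin(np.radians(psi)))
go(c(-.1185,-.018,42,.045),.02,42,40,-1)
go(c(-.1185,-.018,42),.02,42,40,-1)
go(c(-.1,-.002,42),.02,42,40,-1)"
```

```text
time: 5.9
tcp_pos: [0.4423, -0.0978, 0.021]
eef_rot: [-2.517, -1.062, -0.92]
ft_force: [0.7, -0.1, 0.3]
width: 0.301
grip_force: 0.0
t 5.9 dock [-0.1784 -0.075 ] z 0.021 F [ 0.73 -0.12  0.33] w 0.3 q [-0.99  0.38  2.28  0.93  0.9  -0.97]
flip -1 shift [ 0.141 -0.013  0.125] turn [ 0.02   0.001 -0.001]
flip -1 shift [ 0.175 -0.013  0.154] turn [ 0.02   0.001 -0.001]
flip -1 shift [ 0.269 -0.012  0.232] turn [ 0.02   0.001 -0.001]
```

```bash
python3 -m crank '0.05 -0.01 0.04 0.02 0 0 0.3; 0.1 -0.012 0.085 0.02 0 0 0.3; 0.13 -0.012 0.115 0.02 0 0 0.3; 0.15 -0.012 0.132 0.02 0 0 0.3; 0.165 -0.012 0.145 0.02 0 0 0.3; 0.175 -0.012 0.154 0.02 0 0 0.3; 0.19 -0.012 0.166 0.02 0 0 0.3; 0.205 -0.012 0.178 0.02 0 0 0.3'
cat >> h.py <<'E'
def c(x,y,psi,d=.036): return (x-d*np.cos(np.radians(psi)),y-d*np.sin(np.radians(psi)))
def can():
    F=grab('top'); P=points(F); hsv=cv2.cvtColor(F['color'],cv2.COLOR_RGB2HSV); H,S,V=[hsv[...,i].astype(int) for i in range(3)]
    m=(H>5)&(H<17)&(S>170)&(V>120)&(P[...,2]>.195)&(P[...,2]<.225)
    k,l,st,ce=cv2.connectedComponentsWithStats(m.astype(np.uint8)); i=1+np.argmax(st[1:,4]); q=P[l==i]
    mid=[(np.percentile(q[:,j],2)+np.percentile(q[:,j],98))/2 for j in(0,1)]
    print('can dock',w2d(mid).round(4),'z',np.median(q[:,2]).round(4),'n',len(q),'span',np.ptp(q,axis=0).round(3))
E
python3 -c "
from h import *
where(); can()
np.savez
"
```

```text
time: 6.7
tcp_pos: [0.4782, -0.0574, 0.02]
eef_rot: [-2.51, -1.064, -0.912]
ft_force: [-2.2, -3.1, 0.4]
width: 0.299
grip_force: 1.6
t 6.7 dock [-0.1397 -0.0372] z 0.02 F [-2.18 -3.08  0.35] w 0.3 q [-0.84  0.39  2.27  1.01  0.85 -0.91]
can dock [-0.1158 -0.0128] z 0.2087 n 377 span [0.05  0.051 0.02 ]
```

Contact made at about 3.8 N and the can is sliding upright. I'll continue, turning the cradle gradually toward the dock axis.

```bash
cat >> h.py <<'E'
def plan(a,b,n,z=.02,t=40,d=.036):
    """cradle carries can from a to b=(x,y,psi) in n rows: print every row"""
    for i in range(1,n+1):
        x,y,p=np.array(a)+(np.array(b)-a)*i/n; go(c(x,y,p,d),z,p,t,-1)
E
python3 -c "
from h import *
plan((-.116,-.0135,42),(-.095,0,38),6,d=.035)"
```

```text
flip -1 shift [ 0.008 -0.006  0.007] turn [-0.014  0.001  0.017]
flip -1 shift [ 0.023 -0.004  0.02 ] turn [-0.029  0.001  0.035]
flip -1 shift [ 0.039 -0.003  0.034] turn [-0.044  0.001  0.052]
flip -1 shift [ 0.055 -0.002  0.047] turn [-0.059  0.001  0.07 ]
flip -1 shift [ 0.071 -0.     0.06 ] turn [-0.074  0.001  0.088]
flip -1 shift [0.087 0.001 0.073] turn [-0.089  0.001  0.106]
```

```bash
python3 -m crank '0.01 -0.006 0.008 -0.015 0 0.017 0.3; 0.024 -0.004 0.02 -0.03 0 0.035 0.3; 0.04 -0.003 0.034 -0.045 0 0.052 0.3; 0.055 -0.002 0.047 -0.06 0 0.07 0.3; 0.071 0 0.06 -0.075 0 0.088 0.3; 0.087 0.001 0.073 -0.09 0 0.106 0.3; 0.087 0.001 0.073 -0.09 0 0.106 0.3'
python3 -c "
from h import *
where(); can()
plan((-.095,0,38),(-.065,0.001,32),8,d=.035)"
```

```text
time: 7.45
tcp_pos: [0.4937, -0.0393, 0.0201]
eef_rot: [-2.559, -0.983, -0.931]
ft_force: [-0.5, 0.6, 0.1]
width: 0.301
grip_force: 0.4
t 7.45 dock [-0.1231 -0.0203] z 0.0201 F [-0.46  0.6   0.06] w 0.3 q [-0.78  0.37  2.3   1.12  0.79 -0.89]
can dock [-0.0971  0.0024] z 0.2086 n 368 span [0.049 0.051 0.018]
flip -1 shift [0.01  0.014 0.009] turn [-0.019  0.     0.021]
flip -1 shift [0.022 0.023 0.019] turn [-0.036  0.     0.041]
flip -1 shift [0.034 0.032 0.029] turn [-0.053  0.     0.061]
flip -1 shift [0.045 0.041 0.039] turn [-0.07   0.     0.081]
flip -1 shift [0.057 0.049 0.048] turn [-0.086  0.     0.101]
flip -1 shift [0.069 0.058 0.058] turn [-0.103  0.     0.121]
flip -1 shift [0.08  0.067 0.068] turn [-0.12   0.     0.141]
flip -1 shift [0.092 0.076 0.078] turn [-0.137  0.     0.161]
```

```bash
python3 -m crank '0.01 0.008 0.009 -0.02 0 0.021 0.3; 0.022 0.018 0.019 -0.036 0 0.041 0.3; 0.034 0.03 0.029 -0.053 0 0.061 0.3; 0.045 0.04 0.039 -0.07 0 0.081 0.3; 0.057 0.049 0.048 -0.087 0 0.101 0.3; 0.069 0.058 0.058 -0.103 0 0.121 0.3; 0.069 0.058 0.058 -0.103 0 0.121 0.3'
python3 -c "
from h import *
where(); can()
plan((-.07,0.001,33),(-.035,0.001,27),8,d=.035)"
```

```text
time: 8.2
tcp_pos: [0.5153, -0.0368, 0.0201]
eef_rot: [-2.617, -0.887, -0.952]
ft_force: [-1.3, 0.5, 0.9]
width: 0.301
grip_force: 0.5
t 8.2 dock [-0.1013 -0.0193] z 0.0201 F [-1.29  0.52  0.89] w 0.3 q [-0.73  0.37  2.31  1.22  0.74 -0.87]
can dock [-0.0747  0.0056] z 0.2086 n 364 span [0.049 0.051 0.022]
flip -1 shift [0.023 0.01  0.02 ] turn [-0.026  0.001  0.033]
flip -1 shift [0.037 0.02  0.032] turn [-0.043  0.001  0.053]
flip -1 shift [0.051 0.029 0.043] turn [-0.059  0.001  0.073]
flip -1 shift [0.065 0.039 0.055] turn [-0.076  0.001  0.094]
flip -1 shift [0.079 0.049 0.067] turn [-0.093  0.001  0.114]
flip -1 shift [0.093 0.059 0.079] turn [-0.11   0.001  0.134]
flip -1 shift [0.107 0.069 0.091] turn [-0.127  0.001  0.154]
flip -1 shift [0.122 0.078 0.103] turn [-0.144  0.001  0.174]
```

```bash
python3 -c "
from h import *
plan((-.077,0.005,33),(-.04,0.003,24),8,d=.035)"
```

```text
flip -1 shift [ 0.009 -0.025  0.008] turn [-0.034  0.001  0.043]
flip -1 shift [ 0.024 -0.015  0.02 ] turn [-0.059  0.001  0.073]
flip -1 shift [ 0.038 -0.005  0.032] turn [-0.085  0.001  0.104]
flip -1 shift [0.052 0.006 0.045] turn [-0.11   0.001  0.134]
flip -1 shift [0.067 0.016 0.057] turn [-0.135  0.001  0.164]
flip -1 shift [0.081 0.026 0.069] turn [-0.16   0.001  0.194]
flip -1 shift [0.096 0.037 0.081] turn [-0.186  0.001  0.224]
flip -1 shift [0.111 0.047 0.093] turn [-0.211  0.001  0.254]
```

```bash
python3 -m crank '0.009 -0.025 0.008 -0.034 0 0.043 0.3; 0.024 -0.015 0.02 -0.06 0 0.073 0.3; 0.038 -0.005 0.032 -0.085 0 0.104 0.3; 0.052 0.006 0.045 -0.11 0 0.134 0.3; 0.067 0.016 0.057 -0.135 0 0.164 0.3; 0.081 0.026 0.069 -0.16 0 0.194 0.3; 0.096 0.037 0.081 -0.186 0 0.224 0.3; 0.096 0.037 0.081 -0.186 0 0.224 0.3'
python3 -c "
from h import *
where(); can()
plan((-.045,0.002,25),(-.01,0.001,20),8,d=.035)
a=dict(np.load('pics/top.npz'))['color'][140:340,240:440]
cv2.imwrite('pics/a2.png',cv2.resize(a,None,fx=3,fy=3,interpolation=cv2.INTER_CUBIC)[...,::-1])"
```

```text
time: 9.05
tcp_pos: [0.5398, -0.0272, 0.02]
eef_rot: [-2.711, -0.704, -0.986]
ft_force: [-0.5, 0.4, -0.3]
width: 0.296
grip_force: 0.4
t 9.05 dock [-0.0762 -0.0114] z 0.02 F [-0.5   0.4  -0.32] w 0.3 q [-0.63  0.36  2.34  1.43  0.63 -0.86]
can dock [-0.0456  0.008 ] z 0.2086 n 363 span [0.051 0.051 0.02 ]
flip -1 shift [0.011 0.013 0.01 ] turn [-0.017  0.     0.02 ]
flip -1 shift [0.026 0.021 0.022] turn [-0.031  0.     0.037]
flip -1 shift [0.041 0.029 0.035] turn [-0.045  0.     0.054]
flip -1 shift [0.056 0.037 0.047] turn [-0.059  0.     0.07 ]
flip -1 shift [0.071 0.045 0.06 ] turn [-0.073  0.     0.087]
flip -1 shift [0.086 0.053 0.073] turn [-0.087  0.     0.104]
flip -1 shift [0.101 0.06  0.085] turn [-0.101  0.     0.121]
flip -1 shift [0.116 0.068 0.098] turn [-0.115  0.     0.137]
```

View pics/a2.png

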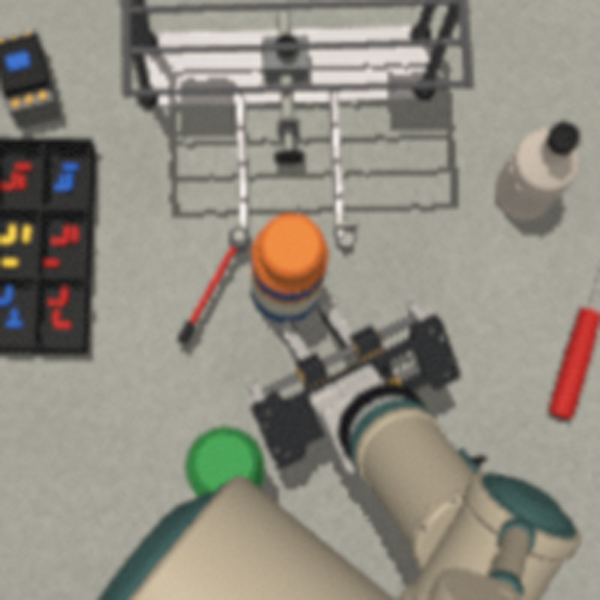

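The can is at the mouth, upright, cap at (290,247), but drifting about 8 mm left. The keeper (238,237)–(187,335) and the green can (225,462) are untouched. I'll back off a little, widen the cradle and steer it right.

```bash
python3 -c "
from h import *
go(c(-.0456,.008,24,.046),.02,24,40,-1)
plan((-.0456,.008,24),(-.0456,.008,24),1,d=.030)
plan((-.045,0.006,24),(-.018,-.001,20),8,d=.027)
P=points(dict(np.load('pics/top.npz'))); T=P[280:330,290:340]; print('arm z near green',np.percentile(T[...,2],[1,10,50,99]).round(3))
G=w2d; q=P[(P[...,2]>.23)&(np.hypot(P[...,0]-.395,P[...,1]-.04)<.05)]; print(len(q), q[:,2].min() if len(q) else '')"
```

```text
flip -1 shift [-0.038 -0.028 -0.032] turn [-0.025  0.     0.03 ]
flip -1 shift [ 0.023 -0.026  0.02 ] turn [-0.025  0.     0.03 ]
flip -1 shift [ 0.043 -0.006  0.037] turn [-0.036  0.     0.044]
flip -1 shift [0.054 0.004 0.046] turn [-0.048  0.     0.057]
flip -1 shift [0.064 0.014 0.054] turn [-0.059  0.     0.07 ]
flip -1 shift [0.074 0.024 0.063] turn [-0.07   0.     0.084]
flip -1 shift [0.085 0.034 0.072] turn [-0.081  0.     0.097]
flip -1 shift [0.095 0.044 0.08 ] turn [-0.092  0.     0.111]
flip -1 shift [0.105 0.054 0.089] turn [-0.104  0.     0.124]
flip -1 shift [0.116 0.064 0.098] turn [-0.115  0.     0.137]
arm z near green [-0.005 -0.001  0.212  0.779]
106 0.7312503007271641
```

```bash
python3 -m crank '-0.038 -0.01 -0.032 0 0 0 0.3; -0.038 -0.028 -0.032 -0.025 0 0.03 0.53; -0.038 -0.028 -0.032 -0.025 0 0.03 0.53; -0.038 -0.028 -0.032 -0.025 0 0.03 0.53; -0.01 -0.027 -0.008 -0.025 0 0.03 0.53; 0.01 -0.026 0.008 -0.025 0 0.03 0.53; 0.024 -0.02 0.02 -0.025 0 0.03 0.53; 0.034 -0.012 0.03 -0.03 0 0.035 0.53'
python3 -c "
from h import *
where(); can()
plan((-.045,0.006,24),(-.018,-.001,20),8,d=.027)"
```

```text
time: 9.9
tcp_pos: [0.5466, -0.0209, 0.0197]
eef_rot: [-2.725, -0.676, -0.991]
ft_force: [-3.5, -1.4, 0.9]
width: 0.532
grip_force: 1.2
t 9.9 dock [-0.0689 -0.0056] z 0.0197 F [-3.46 -1.44  0.89] w 0.53 q [-0.6   0.36  2.34  1.48  0.61 -0.86]
can dock [-0.046  0.008] z 0.2088 n 363 span [0.05  0.051 0.02 ]
flip -1 shift [0.01  0.006 0.006] turn [-0.007  0.001  0.01 ]
flip -1 shift [0.02  0.015 0.015] turn [-0.018  0.001  0.023]
flip -1 shift [0.031 0.025 0.023] turn [-0.03   0.001  0.037]
flip -1 shift [0.041 0.035 0.032] turn [-0.041  0.001  0.05 ]
flip -1 shift [0.052 0.044 0.041] turn [-0.052  0.001  0.063]
flip -1 shift [0.062 0.054 0.05 ] turn [-0.063  0.001  0.077]
flip -1 shift [0.073 0.064 0.059] turn [-0.074  0.001  0.09 ]
flip -1 shift [0.083 0.073 0.067] turn [-0.086  0.001  0.103]
```

```bash
python3 -m crank '0.01 0.008 0.006 -0.007 0 0.01 0.53; 0.02 0.018 0.015 -0.018 0 0.023 0.53; 0.031 0.028 0.023 -0.03 0 0.037 0.53; 0.041 0.038 0.032 -0.041 0 0.05 0.53; 0.052 0.048 0.041 -0.052 0 0.063 0.53; 0.062 0.058 0.05 -0.063 0 0.077 0.53; 0.068 0.064 0.055 -0.07 0 0.085 0.53; 0.068 0.064 0.055 -0.07 0 0.085 0.53'
python3 -c "
from h import *
where(); can()
go(c(-.022,.002,20,.055),.02,20,40,-1)"
```

```text
time: 10.75
tcp_pos: [0.5679, -0.0242, 0.0201]
eef_rot: [-2.758, -0.602, -1.003]
ft_force: [-1.1, 0.9, -0.4]
width: 0.532
grip_force: 0.5
t 10.75 dock [-0.048  -0.0104] z 0.0201 F [-1.05  0.92 -0.44] w 0.53 q [-0.55  0.37  2.32  1.54  0.56 -0.82]
can dock [-0.0258  0.0003] z 0.2086 n 357 span [0.05  0.051 0.021]
flip -1 shift [-0.101 -0.015 -0.084] turn [-0.015  0.001  0.017]
```

```bash
python3 -m crank '-0.061 0 -0.051 -0.015 0 0.017 0.53; -0.061 -0.005 -0.051 -0.015 0 0.017 0.28; -0.061 -0.005 -0.051 -0.015 0 0.017 0.28; -0.061 -0.005 -0.051 -0.015 0 0.017 0.28; -0.061 -0.005 -0.051 -0.015 0 0.017 0.28'
python3 -c "
from h import *
where(); can()
plan((-.032,.001,19),(-.002,.001,17),8,d=.036)"
```

```text
time: 11.3
tcp_pos: [0.5533, -0.03, 0.0202]
eef_rot: [-2.764, -0.588, -1.006]
ft_force: [0.2, -0.4, 0.2]
width: 0.285
grip_force: 0.0
t 11.3 dock [-0.0629 -0.0152] z 0.0202 F [ 0.16 -0.43  0.22] w 0.29 q [-0.59  0.36  2.35  1.55  0.57 -0.86]
can dock [-0.0254  0.0002] z 0.2088 n 357 span [0.05  0.051 0.02 ]
flip -1 shift [ 0.008 -0.02   0.008] turn [-0.028  0.     0.034]
flip -1 shift [ 0.022 -0.014  0.019] turn [-0.033  0.     0.041]
flip -1 shift [ 0.035 -0.009  0.03 ] turn [-0.039  0.     0.048]
flip -1 shift [ 0.049 -0.003  0.042] turn [-0.045  0.     0.054]
flip -1 shift [0.062 0.002 0.053] turn [-0.05   0.     0.061]
flip -1 shift [0.076 0.008 0.064] turn [-0.056  0.     0.068]
flip -1 shift [0.089 0.014 0.076] turn [-0.061  0.     0.074]
flip -1 shift [0.103 0.019 0.087] turn [-0.067  0.     0.081]
```

```bash
python3 -m crank '0.008 -0.018 0.008 -0.028 0 0.034 0.28; 0.022 -0.014 0.019 -0.033 0 0.041 0.28; 0.035 -0.009 0.03 -0.039 0 0.048 0.28; 0.049 -0.003 0.042 -0.045 0 0.054 0.28; 0.062 0.002 0.053 -0.05 0 0.061 0.28; 0.076 0.008 0.064 -0.056 0 0.068 0.28; 0.089 0.014 0.076 -0.061 0 0.074 0.28; 0.103 0.019 0.087 -0.067 0 0.081 0.28'
python3 -c "
from h import *
where(); can()
plan((-.004,.001,17),(.024,.001,16),8,d=.036)"
```

```text
time: 12.15
tcp_pos: [0.579, -0.0223, 0.0197]
eef_rot: [-2.793, -0.517, -1.015]
ft_force: [-1.1, -0.0, -0.2]
width: 0.283
grip_force: 1.1
t 12.15 dock [-0.0368 -0.0093] z 0.0197 F [-1.07 -0.01 -0.2 ] w 0.28 q [-0.51  0.37  2.32  1.64  0.52 -0.83]
can dock [-0.0043  0.003 ] z 0.2088 n 357 span [0.052 0.049 0.02 ]
flip -1 shift [0.004 0.003 0.003] turn [-0.003  0.     0.002]
flip -1 shift [0.017 0.007 0.014] turn [-0.006  0.     0.006]
flip -1 shift [0.03  0.012 0.025] turn [-0.009  0.     0.009]
flip -1 shift [0.043 0.017 0.036] turn [-0.011  0.     0.012]
flip -1 shift [0.056 0.022 0.046] turn [-0.014  0.     0.016]
flip -1 shift [0.068 0.026 0.057] turn [-0.017  0.     0.019]
flip -1 shift [0.081 0.031 0.068] turn [-0.02   0.     0.022]
flip -1 shift [0.094 0.036 0.079] turn [-0.023  0.     0.026]
```

```bash
python3 -m crank '0.006 0.003 0.005 -0.003 0 0.002 0.28; 0.017 0.007 0.014 -0.006 0 0.006 0.28; 0.03 0.011 0.025 -0.009 0 0.009 0.28; 0.043 0.016 0.036 -0.011 0 0.012 0.28; 0.056 0.02 0.046 -0.014 0 0.016 0.28; 0.068 0.025 0.057 -0.017 0 0.019 0.28; 0.081 0.03 0.068 -0.02 0 0.022 0.28; 0.094 0.034 0.079 -0.023 0 0.026 0.28'
python3 -c "
from h import *
where(); can()
plan((.024,.001,16),(.04,.001,16),6,d=.036)"
```

```text
time: 13.0
tcp_pos: [0.6045, -0.0199, 0.0199]
eef_rot: [-2.803, -0.494, -1.019]
ft_force: [-1.8, -0.3, -0.4]
width: 0.282
grip_force: 1.2
t 13.0 dock [-0.0111 -0.0087] z 0.0199 F [-1.79 -0.28 -0.39] w 0.28 q [-0.46  0.38  2.28  1.65  0.49 -0.77]
can dock [0.0207 0.0025] z 0.2087 n 351 span [0.053 0.049 0.02 ]
flip -1 shift [0.009 0.005 0.008] turn [ 0.001 -0.    -0.   ]
flip -1 shift [0.019 0.008 0.016] turn [ 0.001 -0.    -0.   ]
flip -1 shift [0.029 0.012 0.025] turn [ 0.001 -0.    -0.   ]
flip -1 shift [0.039 0.016 0.033] turn [ 0.001 -0.    -0.   ]
flip -1 shift [0.049 0.019 0.041] turn [ 0.001 -0.    -0.   ]
flip -1 shift [0.058 0.023 0.049] turn [ 0.001 -0.    -0.   ]
```

```bash
python3 -m crank '0.009 0.004 0.008 0 0 0 0.28; 0.019 0.007 0.016 0 0 0 0.28; 0.029 0.011 0.025 0 0 0 0.28; 0.039 0.015 0.033 0 0 0 0.28; 0.049 0.018 0.041 0 0 0 0.28; 0.056 0.021 0.047 0 0 0 0.28'
python3 -c "
from h import *
where(); can()"
python3 -m crank '0.004 0.0014 0.003 0 0 0 0.28; 0.0075 0.003 0.0063 0 0 0 0.28; 0.011 0.004 0.009 0 0 0 0.28'
python3 -m crank '0.004 0.0014 0.003 0 0 0 0.28; 0.0075 0.003 0.0063 0 0 0 0.28; 0.011 0.004 0.009 0 0 0 0.28'
python3 -c "
from h import *
where(); can()"
```

```text
time: 13.65
tcp_pos: [0.6196, -0.0189, 0.0198]
eef_rot: [-2.803, -0.494, -1.019]
ft_force: [-3.0, -0.1, 0.9]
width: 0.28
grip_force: 1.3
t 13.65 dock [ 0.004  -0.0087] z 0.0198 F [-2.98 -0.09  0.95] w 0.28 q [-0.44  0.4   2.25  1.64  0.47 -0.73]
can dock [0.0351 0.003 ] z 0.2087 n 338 span [0.049 0.052 0.022]
time: 14.0
tcp_pos: [0.6222, -0.0186, 0.0198]
eef_rot: [-2.803, -0.494, -1.019]
ft_force: [-2.5, 0.0, -0.5]
width: 0.277
grip_force: 1.2
time: 14.3
tcp_pos: [0.6252, -0.0184, 0.0198]
eef_rot: [-2.803, -0.494, -1.019]
ft_force: [-2.9, 0.2, -0.2]
width: 0.284
grip_force: 1.4
t 14.3 dock [ 0.0097 -0.0086] z 0.0198 F [-2.87  0.23 -0.23] w 0.28 q [-0.43  0.4   2.23  1.63  0.47 -0.72]
can dock [0.0413 0.0029] z 0.2087 n 342 span [0.053 0.052 0.02 ]
```

```bash
for i in 1; do
python3 -m crank '0.004 0.0014 0.003 0 0 0 0.28; 0.0075 0.003 0.0063 0 0 0 0.28; 0.0075 0.003 0.0063 0 0 0 0.28' | sed -n '2p;4p'
python3 -m crank '0.004 0.0014 0.003 0 0 0 0.28; 0.0075 0.003 0.0063 0 0 0 0.28; 0.0075 0.003 0.0063 0 0 0 0.28'| sed -n '2p;4p'
done
python3 -c "
from h import *
where(); can()"
```

```text
tcp_pos: [0.6271, -0.0183, 0.0197]
ft_force: [-4.3, -0.7, 0.2]
tcp_pos: [0.6288, -0.0181, 0.0196]
ft_force: [-5.3, -1.2, 2.5]
t 14.95 dock [ 0.0133 -0.0085] z 0.0196 F [-5.3  -1.2   2.52] w 0.28 q [-0.43  0.4   2.23  1.62  0.47 -0.7 ]
can dock [0.0447 0.0028] z 0.2087 n 343 span [0.051 0.052 0.021]
```

The force rises at 0.9 N/mm or so, so the pad is giving. I'll take a few more millimetres.

```bash
python3 -m crank '0.004 0.0014 0.003 0 0 0 0.28; 0.0075 0.003 0.0063 0 0 0 0.28; 0.0075 0.003 0.0063 0 0 0 0.28' | sed -n '2p;4p'
python3 -m crank '0.004 0.0014 0.003 0 0 0 0.28; 0.0055 0.002 0.0045 0 0 0 0.28; 0.0055 0.002 0.0045 0 0 0 0.28'| sed -n '2p;4p'
python3 -c "
from h import *
where(); can()"
```

```text
tcp_pos: [0.6304, -0.0179, 0.0195]
ft_force: [-7.4, -0.8, 2.4]
tcp_pos: [0.6315, -0.0178, 0.0194]
ft_force: [-9.0, -2.0, 4.7]
t 15.6 dock [ 0.0159 -0.0084] z 0.0194 F [-9.03 -1.97  4.72] w 0.28 q [-0.43  0.41  2.22  1.62  0.47 -0.69]
can dock [0.0473 0.0028] z 0.2087 n 347 span [0.05  0.052 0.02 ]
```

The pad has given about 5–6 mm with a peak of about 10 N. Now I'll withdraw, lift, and measure the keeper and ferrule box edge.

```bash
python3 -m crank '-0.01 -0.003 -0.008 0 0 0 0.28; -0.03 -0.01 -0.025 0 0 0 0.28; -0.06 -0.02 -0.05 0 0 0 0.28; -0.1 -0.03 -0.085 0 0 0 0.28; -0.17 -0.05 -0.14 0 0 0 0.28; -0.25 -0.05 -0.21 0 0 0 0.1; -0.25 -0.05 -0.21 0 0 0 0' | tail -3
python3 -c "
from h import *
where(); can(); s=ctrl.get_state()
F=dict(np.load('pics/top.npz'))
px=lambda x,y:(x/2.7+215-.3,y/2.7+95-.3)
def pl(x,y,z): u,v=px(x,y); return w2d(onplane(F,[u],[v],z)[0]).round(4)
print('tip',pl(236,420,.043),'ferr',pl(153,250,.042),pl(150,436,.042),'hinge',pl(283,334,.043))
R=Ro.from_rotvec(s['eef_rot']); print('up .28 shift',R.inv().apply([0,0,.29])/.2)"
```

```text
ft_force: [0.5, -0.1, 0.3]
width: 0.145
grip_force: 0.0
t 16.35 dock [-0.0507 -0.0172] z 0.0196 F [ 0.5  -0.09  0.29] w 0.14 q [-0.54  0.36  2.35  1.66  0.52 -0.85]
can dock [0.0437 0.0027] z 0.2086 n 339 span [0.053 0.052 0.019]
tip [-0.0875  0.0983] ferr [0.0935 0.1829] [-0.1018  0.1854] hinge [0.0003 0.0489]
up .28 shift [ 9.31290208e-01 -9.62446007e-04 -1.11139445e+00]
```

```bash
python3 -m crank '0.2 0 -0.2 0 0 0 0; 0.4 0 -0.4 0 0 0 0; 0.58 0 -0.69 0 0 0 0; 0.76 0 -0.9 0 0 0 0;  0.76 0 -0.9 0 0 0 0' | tail -3
python3 -c "
from h import *
where(); go((-.06,.115),.26,0,0,-1)"
```

```text
ft_force: [0.4, 0.5, -0.3]
width: 0.01
grip_force: 0.0
t 16.9 dock [-0.0459 -0.0153] z 0.2199 F [ 0.45  0.49 -0.34] w 0.01 q [-0.53  0.    2.05  0.79  0.77  0.2 ]
flip -1 shift [ 0.214 -0.646 -0.082] turn [-0.195 -1.383  0.536]
```

```bash
python3 -m crank '0.15 -0.15 -0.13 -0.03 -0.25 0.1 0; 0.22 -0.3 -0.13 -0.07 -0.5 0.2 0; 0.22 -0.5 -0.13 -0.1 -0.75 0.28 0; 0.22 -0.64 -0.13 -0.14 -0.95 0.36 0; 0.22 -0.64 -0.13 -0.14 -0.95 0.36 0' | tail -3
python3 -c "
from h import *
where(); go((-.052,.113),.20,0,0,-1)"
```

```text
ft_force: [0.6, 0.5, -0.8]
width: 0.005
grip_force: 0.0
t 17.4 dock [-0.0642  0.1086] z 0.2653 F [ 0.56  0.52 -0.77] w 0.01 q [-0.03  0.04  1.69  0.12  1.13  1.31]
flip -1 shift [-0.036 -0.001  0.331] turn [-0.116 -0.595  0.258]
```

```bash
python3 -m crank '-0.036 0 0.3 -0.06 -0.3 0.13 0; -0.036 0 0.3 -0.116 -0.595 0.258 0; -0.036 0 0.3 -0.116 -0.595 0.258 0; -0.036 0 0.3 -0.116 -0.595 0.258 0' | tail -3
python3 -c "
from h import *
where(); go((-.052,.115),.024,0,0,-1)
a=grab('top')['color'][140:340,240:440]; b=grab('side')['color'][120:320,230:430]
cv2.imwrite('pics/a3.png',cv2.resize(np.hstack([a,b]),None,fx=2,fy=2,interpolation=cv2.INTER_CUBIC)[...,::-1])"
```

```text
ft_force: [0.2, -0.7, 0.9]
width: 0.005
grip_force: 0.0
t 17.8 dock [-0.051   0.1124] z 0.2032 F [ 0.17 -0.69  0.93] w 0.01 q [0.05 0.26 1.53 0.   1.35 1.55]
flip -1 shift [-0.005 -0.011  0.896] turn [-0.003 -0.     0.009]
```

View pics/a3.png

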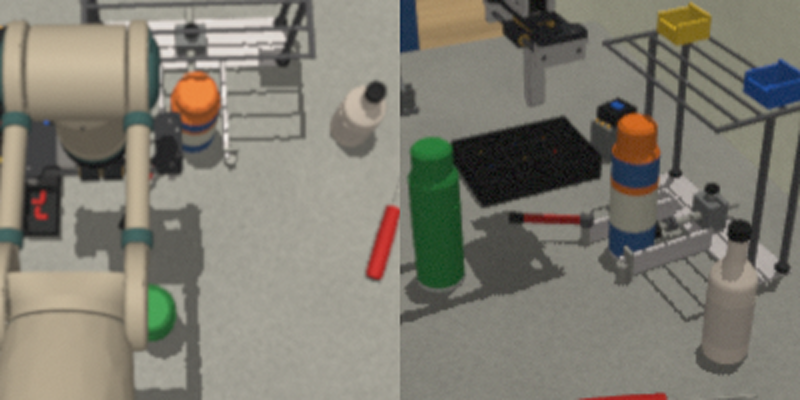

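The can (cap at (635,135) in the right half) stands against the pad, the green can is untouched, and the gripper is above the left side of the red bar (512,217)–(590,220). I'll lower the closed fingers left of the bar.

```bash
python3 -m crank '-0.075 -0.018 0.2 0 0 0 0; -0.075 -0.018 0.4 0 0 0 0; -0.075 -0.018 0.6 0 0 0 0; -0.075 -0.018 0.75 0 0 0 0; -0.075 -0.018 0.84 0 0 0 0; -0.075 -0.018 0.89 0 0 0 0; -0.075 -0.018 0.89 0 0 0 0' | tail -3
python3 -c "
from h import *
where()
# pusher path: bar angle th, r=88, offset 18 on the outer side
s=w2d(ctrl.get_state()['tcp_pos'])
for th in (119,110,100,90,80,70,60,50,40,30):
    a=np.radians(th); u=np.array([-np.sin(a),-np.cos(a)]); n=np.array([-np.cos(a),np.sin(a)]) 
    p=np.array([0,.05])+.085*u+.017*n; print(th,p.round(4),'row',((p-s)*[1,-1]/.2).round(3))
"
```

```text
ft_force: [-0.7, 0.3, 0.3]
width: 0.002
grip_force: 0.0
t 18.6 dock [-0.0682  0.1146] z 0.0265 F [-0.69  0.29  0.34] w 0.0 q [0.05 0.4  1.82 0.   0.93 1.55]
119 [-0.0661  0.1061] row [0.01  0.042]
110 [-0.0741  0.095 ] row [-0.029  0.098]
100 [-0.0808  0.0815] row [-0.063  0.165]
90 [-0.085  0.067] row [-0.084  0.238]
80 [-0.0867  0.052 ] row [-0.092  0.313]
70 [-0.0857  0.0369] row [-0.088  0.388]
60 [-0.0821  0.0222] row [-0.07   0.462]
50 [-0.076   0.0084] row [-0.039  0.531]
40 [-0.0677 -0.0042] row [0.003 0.594]
30 [-0.0572 -0.0151] row [0.055 0.648]
```

```bash
python3 -m crank '0.01 0.042 0.01 0 0 0 0; -0.01 0.07 0.01 0 0 0 0; -0.029 0.098 0.01 0 0 0 0; -0.046 0.13 0.01 0 0 0 0; -0.063 0.165 0.01 0 0 0 0; -0.074 0.2 0.01 0 0 0 0; -0.084 0.238 0.01 0 0 0 0; -0.09 0.275 0.01 0 0 0 0' | tail -3
python3 -m crank '-0.003 0.038 0 0 0 0 0; -0.002 0.075 0 0 0 0 0; 0.004 0.113 0 0 0 0 0; 0.02 0.15 0 0 0 0 0; 0.034 0.185 0 0 0 0 0; 0.05 0.22 0 0 0 0 0; 0.072 0.25 0 0 0 0 0; 0.092 0.28 0 0 0 0 0' | tail -3
cat >> h.py <<'E'
def keeper():
    F=grab('side'); P=points(F); hsv=cv2.cvtColor(F['color'],cv2.COLOR_RGB2HSV); H,S,V=[hsv[...,i].astype(int) for i in range(3)]
    q=P[((H<5)|(H>172))&(S>150)&(P[...,2]<.08)&(P[...,2]>.015)]; d=np.array([w2d(p) for p in q]); d=d[(d[:,0]>-.12)&(abs(d[:,1])<.12)]
    if len(d)<8: print('few',len(d)); return
    v=d-[0,.05]; r=np.hypot(*v.T); th=np.degrees(np.arctan2(-v[:,0],-v[:,1])); print('keeper deg',np.median(th[r>.04]).round(1),'n',len(d),'rmax',r.max().round(3))
E
python3 -c "
from h import *
where(); can(); keeper()
a=dict(np.load('pics/top.npz'))['color'][140:340,240:440]; b=dict(np.load('pics/side.npz'))['color'][120:320,230:430]
cv2.imwrite('pics/a4.png',cv2.resize(np.hstack([a,b]),None,fx=2,fy=2,interpolation=cv2.INTER_CUBIC)[...,::-1])"
```

```text
ft_force: [7.8, 2.6, -1.2]
width: 0.007
grip_force: 4.9
ft_force: [-0.2, 1.0, -0.3]
width: 0.006
grip_force: 0.5
t 20.2 dock [-0.0659  0.0033] z 0.0244 F [-0.19  1.02 -0.27] w 0.01 q [-0.15  0.4   1.82  0.    0.92  1.35]
can dock [0.0525 0.0011] z 0.2095 n 199 span [0.034 0.052 0.017]
keeper deg 38.8 n 20 rmax 0.09
```

View pics/a4.png

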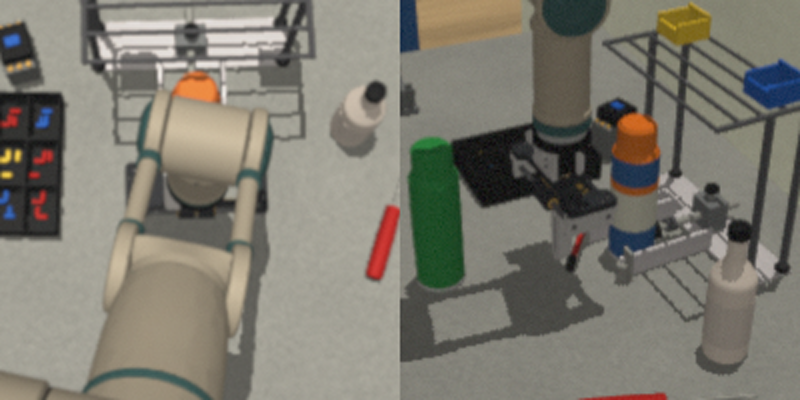

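The bar is now at about 39°, its tip just in front of the fingers at (572,260); everything else is still in place. I'll tilt the tool back to clear the can, then finish the swing.

```bash
python3 -c "
from h import *
go((-.074,.007),.026,0,25,-1)
for th in (39,32,25,18,12,6,2):
    a=np.radians(th); u=np.array([-np.sin(a),-np.cos(a)]); n=np.array([-np.cos(a),np.sin(a)]) 
    p=np.array([0,.05])+.088*u+(.003+.0067*np.cos(a)+.0125*np.sin(a))*n; print(th,p.round(4),end=' ');go(p,.026,0,25,-1)
"
```

```text
flip -1 shift [-0.043 -0.021 -0.007] turn [-0.001  0.865  0.004]
39 [-0.0679 -0.0083] flip -1 shift [-0.013  0.055 -0.007] turn [-0.001  0.865  0.004]
32 [-0.0596 -0.0165] flip -1 shift [ 0.028  0.096 -0.007] turn [-0.001  0.865  0.004]
25 [-0.0502 -0.0237] flip -1 shift [ 0.075  0.132 -0.007] turn [-0.001  0.865  0.004]
18 [-0.0398 -0.0296] flip -1 shift [ 0.127  0.162 -0.007] turn [-0.001  0.865  0.004]
12 [-0.0302 -0.0336] flip -1 shift [ 0.175  0.182 -0.007] turn [-0.001  0.865  0.004]
6 [-0.0201 -0.0364] flip -1 shift [ 0.226  0.196 -0.007] turn [-0.001  0.865  0.004]
2 [-0.0132 -0.0376] flip -1 shift [ 0.26   0.202 -0.006] turn [-0.001  0.865  0.004]
```

```bash
python3 -m crank '-0.045 -0.021 -0.007 0 0.28 0 0; -0.045 -0.02 -0.007 0 0.57 0 0; -0.043 -0.01 -0.007 0 0.865 0 0; -0.04 0.015 -0.007 0 0.865 0 0; -0.03 0.04 -0.007 0 0.865 0 0; -0.013 0.055 -0.007 0 0.865 0 0;  0.008 0.076 -0.007 0 0.865 0 0; 0.028 0.096 -0.007 0 0.865 0 0' | tail -3
python3 -c "
from h import *
where(); keeper()
for th in (30,25,20,15,10,6,3,1):
    a=np.radians(th); u=np.array([-np.sin(a),-np.cos(a)]); n=np.array([-np.cos(a),np.sin(a)]) 
    p=np.array([0,.05])+.088*u+(.003+.0067*np.cos(a)+.0125*np.sin(a))*n; print(th,p.round(4),end=' ');go(p,.026,0,25,-1)
"
```

```text
ft_force: [-0.2, 0.6, 0.3]
width: 0.006
grip_force: 0.4
t 21.1 dock [-0.059  -0.0158] z 0.0263 F [-0.16  0.59  0.34] w 0.01 q [-0.28  0.27  2.18  0.5   0.31  0.76]
keeper deg 32.0 n 9 rmax 0.093
30 [-0.057  -0.0187] flip -1 shift [0.004 0.011 0.004] turn [-0.002 -0.001  0.005]
25 [-0.0502 -0.0237] flip -1 shift [0.035 0.036 0.019] turn [-0.002 -0.001  0.005]
20 [-0.0429 -0.0281] flip -1 shift [0.068 0.058 0.034] turn [-0.002 -0.001  0.005]
15 [-0.0351 -0.0317] flip -1 shift [0.103 0.076 0.051] turn [-0.002 -0.001  0.005]
10 [-0.0269 -0.0346] flip -1 shift [0.14  0.091 0.068] turn [-0.002 -0.001  0.005]
6 [-0.0201 -0.0364] flip -1 shift [0.171 0.1   0.082] turn [-0.002 -0.001  0.005]
3 [-0.0149 -0.0373] flip -1 shift [0.194 0.105 0.093] turn [-0.002 -0.001  0.005]
1 [-0.0115 -0.0378] flip -1 shift [0.21  0.107 0.101] turn [-0.002 -0.001  0.005]
```

```bash
python3 -m crank '0.004 0.011 0.004 0 0 0 0; 0.035 0.036 0.019 0 0 0 0; 0.068 0.058 0.034 0 0 0 0; 0.103 0.076 0.051 0 0 0 0; 0.14 0.091 0.068 0 0 0 0; 0.16 0.097 0.077 0 0 0 0; 0.171 0.1 0.082 0 0 0 0; 0.171 0.1 0.082 0 0 0 0' | tail -3
python3 -c "
from h import *
where(); keeper(); can()"
python3 -m crank '0.009 0.002 0.004 0 0 0 0; 0.018 0.004 0.008 0 0 0 0; 0.023 0.004 0.011 0 0 0 0; 0.023 0.004 0.011 0 0 0 0' | tail -3
python3 -c "
from h import *
where(); keeper()"
```

```text
ft_force: [-0.1, 0.0, -0.9]
width: 0.006
grip_force: 0.0
t 21.95 dock [-0.0223 -0.0355] z 0.0254 F [-0.05  0.04 -0.86] w 0.01 q [-0.3   0.32  2.1   0.46  0.35  0.79]
few 4
can dock [0.0426 0.0027] z 0.2085 n 346 span [0.052 0.052 0.02 ]
ft_force: [-0.7, 0.2, -0.6]
width: 0.006
grip_force: 0.2
t 22.45 dock [-0.0176 -0.0361] z 0.0254 F [-0.7   0.22 -0.61] w 0.01 q [-0.3   0.32  2.09  0.46  0.35  0.8 ]
few 2
```

```bash
for i in 1; do
python3 -m crank '0.009 0 0.004 0 0 0 0; 0.018 0 0.008 0 0 0 0; 0.018 0 0.008 0 0 0 0' | sed -n '2p;4p'
python3 -m crank '0.009 0 0.004 0 0 0 0; 0.013 0 0.006 0 0 0 0; 0.013 0 0.006 0 0 0 0' | sed -n '2p;4p'
done
python3 -c "
from h import *
where(); F=grab('wrist'); a=grab('side')['color'][180:260,280:380]
cv2.imwrite('pics/a5.png',np.hstack([cv2.resize(F['color'],(480,300)),cv2.resize(a,(320,300),interpolation=cv2.INTER_CUBIC)])[...,::-1])"
```

```text
tcp_pos: [0.6041, -0.0475, 0.0254]
ft_force: [-0.5, -0.1, 0.0]
tcp_pos: [0.6053, -0.0467, 0.0248]
ft_force: [-4.7, -1.1, 1.6]
t 23.1 dock [-0.0122 -0.0354] z 0.0248 F [-4.66 -1.06  1.65] w 0.0 q [-0.29  0.33  2.08  0.44  0.36  0.82]
```

View pics/a5.png

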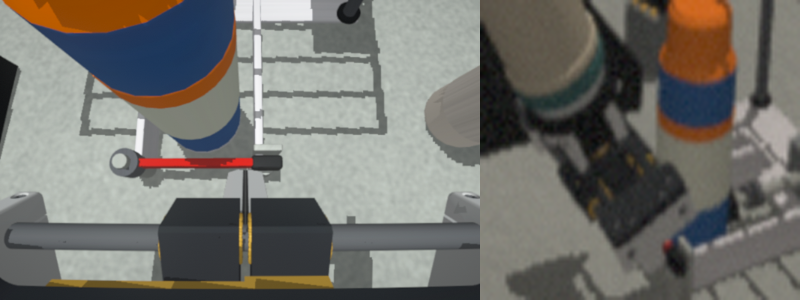

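The wrist view shows the red bar straight across the mouth, from the hinge (125,160) to its black end against the lug (265,155). The force rose to about 5 N, so it has landed. I'll press it slightly more and withdraw.

```bash
python3 -m crank '0.003 0 0.0015 0 0 0 0; 0.004 0 0.002 0 0 0 0; 0.004 0 0.002 0 0 0 0; -0.05 0 -0.025 0 0 0 0; -0.15 0 -0.07 0 0 0 0; -0.3 0 -0.14 0 0 0 0; -0.3 0 -0.14 0 0 0 0' | sed -n '2p;4p'
python3 -m crank '0.1 0 -0.22 0 0 0 0; 0.2 0 -0.45 0 0 0 0; 0.25 0 -0.67 0 0 0 0; 0.33 0 -0.9 0 0 0 0; 0.33 0 -0.9 0 0 0 0; 0.33 0 -0.9 0 0 0 0' | sed -n '2p;4p'
python3 -c "
from h import *
where(); can(); keeper()
T=dict(np.load('pics/top.npz')); S=dict(np.load('pics/side.npz'))
cv2.imwrite('pics/a6.png',np.hstack([cv2.resize(T['color'][140:290,250:410],(426,400),interpolation=cv2.INTER_CUBIC),cv2.resize(S['color'][160:290,270:390],(370,400),interpolation=cv2.INTER_CUBIC)])[...,::-1])"
```

```text
tcp_pos: [0.537, -0.0512, 0.0248]
ft_force: [-0.2, -0.6, -0.9]
tcp_pos: [0.5265, -0.054, 0.2191]
ft_force: [-0.5, 0.8, 0.4]
t 24.5 dock [-0.0913 -0.0372] z 0.2191 F [-0.51  0.78  0.39] w 0.01 q [-0.37 -0.03  1.93  0.24  0.85  1.  ]
can dock [0.0433 0.0027] z 0.2087 n 340 span [0.052 0.052 0.02 ]
keeper deg 3.1 n 64 rmax 0.091
```

View pics/a6.png

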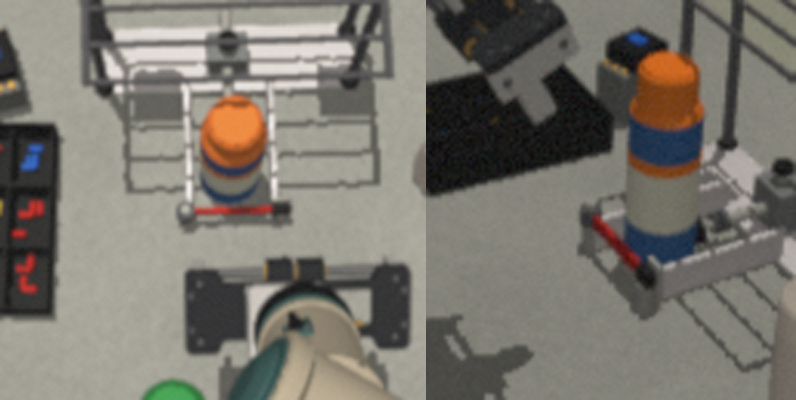

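The final view shows the can standing between the guides against the pad (cap at (233,125)) and the bar closed onto the lug, (187,212) to (282,210). The bar reads 3° on its near face, which is 3 mm off the bar's centre line, so it is shut. The robot is clear, so I'll hand in.

```bash
python3 -c "
from h import *
print(ctrl.hand_in())"
```

```text
the job is handed in; nothing more can be done
None
```

The job is handed in at about 24.5 s on the robot's clock: the blue can stands against the pad, which gave about 5–6 mm and sprang back to about 1–2 mm when I let go, the red keeper bar is shut against the lug, and I saw nothing else on the bench disturbed.

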